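# Set up a board under the inspection camera

### The arm

A 6-joint arm with a two-finger parallel gripper is mounted at the origin on the work surface. World frame = base frame: x ahead of the robot, y to its left, z up, the work surface at z = 0. Lengths are in m, angles in degrees, forces in N, time in s.
With the tool pointing down it reaches from about 0.25 to 0.725 m from the base axis. Payload 9.7 kg.
Tool frame: the origin (TCP) lies midway between the tips of the shut fingers; the grasp point (between the pads) lies 19 mm behind it; z points along the fingers, y is the line along which they close (so a half turn about z gives the same grasp; the last joint's range is limited). The gripper opens to 85 mm and grips with 20 to 120 N. Pads are 22 mm wide; open, the fingers measure 114 mm over their backs; the gripper's body (76 mm by 85 mm) begins 54 mm behind the grasp point. The pads swing forward as they close: fully open they stand 13 mm farther back than shut.
Start: joints at [-69.271, 4.979, 10.078, 95.1, 0, 90], TCP at [0.195, -0.514, 0.231] pointing down, gripper open.
Joint ranges: [-179.16, 179.16], [-48.56, 103.87], [-65.8, 70.77], [-126.05, 130.52], [-82.76, 87.17], [-180, 180]. Speed limits (degrees/s): [127.2, 127.2, 147.25, 180, 180, 180].

### API

Orientations are given as [roll, pitch, yaw] about the fixed x, y, z axes, in that order (R = Rz(yaw) Ry(pitch) Rx(roll)).
In Python, from workcell import readout, imaging, bot, spotter gives the robot as it stands.
- The arm moves only by the shell command python3 -m jog 'ROWS' [FORCE]. ROWS is JSON, a list of rows, each an object with "rotation": the turn, a rotation vector about the world's x, y, z in degrees, a list of three; "translation": the shift along the world's x, y, z in mm, a list of three; "grip": the finger opening in mm, from 0 to 85.4. In form: [{"rotation": [wx, wy, wz], "translation": [dx, dy, dz], "grip": grip}, ...]. A call has 1 to 20 rows; each row is the pose to reach, as a shift and turn from the pose commanded when the call began; what a row does not reach only later rows make up. A row lasts 1/10 s, in which the tool goes at most 50 mm and 8.59 degrees, less where a joint would pass 70% of its speed; a pose out of reach is approached as far as the arm can. A call with a gripper value outside its range is refused whole. The fingers move at their own pace and stop on an object; FORCE is the grip in N (left out, the last holds). Time passes only in rows, so rows that repeat a pose let the fingers close. It gives the time, the measured TCP pose, the force, the opening and the grip force at its end, in the units of the state.
- readout.get_obs(): the state, without advancing time (a new reading comes with each control period).
- imaging.camera(name): name is "side" or "top"; returns (picture, depth): 480x640x3 uint8, red, green, blue; 480x640 float32, m along the optical axis (not along the pixel's ray), 0 where there is no reading.
- imaging.camera_info(name): a dict with "vertical_fov" (degrees; the focal length in pixels is half the picture's height over the tangent of half this angle, whatever the lens; pixels are square), "cx", "cy" (the principal point, pixels), "extrinsics" (4x4, takes a point from camera to world coordinates). Camera axes: x right, y down, z forward; pixel columns grow to the right and rows downward; lengths in m; the calibration is good to about 2 mm. A picture is of the moment at which its call begins. camera_info takes no time and is no camera call.
- bot.job_done(): hands the job in; it is judged then, once.
Trained networks look in the newest picture that a camera, given by its name, has taken for a name from the list of things; names that differ only in an ending like _2 or _b are one class to them, and where a whole thing is asked for, a point or a joint stands for the part that bears it (a point fixed in the world has none). Each returns a list of dicts, best first, with "confidence" (0 to 1); they miss things now and then, are a little off and sometimes report something else, mostly with a low value. They report only what shows in the picture. A call takes as long as a camera call. They do not tell look-alikes from the thing itself.
- spotter.spot_in(camera, target): "box" ([centre column, centre row, width, height] in pixels, round what is visible of it).
- spotter.mark_of(camera, target): "uv" ([column, row] in pixels: a listed point, or the origin of a listed thing).
The state is a dict: "time": time; "q": joint angles; "qd": joint speeds; "joint_efforts": joint torques, N m; "ee_pos": TCP position; "tcp_rot": TCP orientation; "wrist_force": force on the tool from outside, world axes, zero at the start; "torque": the same for the moment, N m; "opening": finger opening in m; "grasp_force": force on a finger pad.
Only numpy, scipy, OpenCV 4.12 (cv2) and the standard library are available. Lean on these libraries where they do the work, as an engineer would, in place of code of your own. Each camera call takes 0.05 s, during which the arm holds its last target. There are 200 camera calls.

### The job

Get the loaded board carrier ready for inspection: stand the blue can that is in the way upright in the red tray, then slide the black board carrier along the bench, flat and without lifting it, to sit square inside the yellow corner marks under the camera. Then turn the focus knob on the console until its red pointer line meets the red mark on the dial, let go of it, and press the green capture button fully down. Leave everything else on the bench where it is and do not bump the camera stand.

Things in the scene. Friction and masses are not known exactly. Their poses are not given: they have to be found in the camera images.
- can: Plain blue can with a pale lid, upright cylinder 54 mm in diameter and 120 mm tall, about 0.22 kg, standing between the carrier and the marked spot, 115 to 140 mm from the spot's centre. Origin: centre of its underside, z up.
- tray: Red open tray fixed to the bench, 160 (x) by 130 (y) by 45 mm high, walls and floor 4 mm thick. Origin: centre of its underside, z up. The can stands on its floor 4 mm above the bench.
- carrier: Loose black board carrier: a slab 110 (its x) by 140 (its y) by 25 mm high with upright sides, a green board with yellow and black components on it (80 by 110 mm field, top 31 mm above the bench). About 0.45 kg, too wide to grip. Origin: centre of its underside. Starts to the right (-y) of the spot, its y axis roughly towards it; either way round is right at the end.
- stand: Camera stand fixed to the bench. ORIGIN: centre of the marked spot on the bench, under the camera; the carrier must line up with its x and y axes (long side along y). The inner edges of the four yellow corner marks enclose 126 (x) by 156 (y) mm: 8 mm to spare all round. At x = +215 mm a post of radius 13 mm, up to 265 mm high, on a foot 100 by 110 by 18 mm.
- camera (a point): Middle of the underside of the camera head, 158 mm above the spot's centre. The head is an upright cylinder of radius 40 mm, up to 242 mm high; a bar 28 mm wide (217 to 239 mm high) runs from it along the stand's +x to the post. A vertical gripper pushing the carrier's near (-y) end home would hit it: tilt the tool, fingers leading.
- knob_grip (a point): Middle of the focus knob's grip bar, on the knob's axis, 25.5 mm above the console's sloping face: the point to grip. Site z: the knob's axis, out of the face, leaning 35 degrees from vertical to the console's front; x: along the bar to its pointer end (red line). Aluminium bar 58 mm long, 15 wide, 11.5 to 35.5 mm above the face, on a grey disc of radius 31 mm.
- focus (a joint): Angle of the focus knob (rad), 0 when the pointer points straight up the slope, growing counter-clockwise as one looks at the face; limits +-1.4. Stiff (0.05 N m), stays where it is left. Starts at -0.6 to -0.2.
- focus_mark (a joint): Angle of the red mark on the dial (rad), on the same scale as the knob: the knob is set when joint focus equals it. Not movable by the robot; 0.3 to 0.8.
- pointer (a point): Point on the line of the knob's pointer, 40 mm from the knob's axis and 6 mm above the face; it turns with the knob.
- mark (a point): Point at the red mark on the dial, 40 mm from the knob's axis and 6 mm above the face; the pointer point coincides with it when the knob is set.
- console: Grey control console fixed to the bench, 160 (x) by 240 (y) mm, its front to -x. Its face slopes up from 25 mm high at the front (x = -75 mm) to 110 mm at x = +45 mm (35.3 degrees), then a flat top to x = +85 mm. The focus knob is on the face at y = +55 mm and the green button at y = -70 mm. Origin: centre of its underside, z up.
- capture_top (a point): Centre of the top of the green capture button (radius 17 mm) in its black housing on the console's sloping face; the point's z axis is the press axis, out of the face, leaning 35 degrees from vertical to the front.
- capture (a joint): Travel of the capture button (m): 0 out, 0.006 fully down. A spring, 5 N fully down; it comes back by itself.
- tape: Bystander: brown card roll standing on its end, 90 mm across, 50 mm high, open in the middle. Origin: centre of its underside.
- flux: Bystander: amber bottle, 48 mm across, 110 mm tall. Origin: centre of its underside.
- jar: Bystander: white jar with orange details, 64 mm across, 60 mm tall. Origin: centre of its underside.
- driver: Bystander: screwdriver with an orange handle lying on the bench near the robot. Origin near its middle.
- cutters: Bystander: side cutters with blue handles, 110 mm long, lying on the bench near the robot. Origin near the pivot.
Mind the look-alikes: they are no part of the job. Several things have the shape of the tray; the one meant has the colours described above. Several things have the shape of the carrier; the one meant has the colours described above.

How it is judged:
By the outcome, as a careful person would: the job done as asked, in the order asked, and still so for the second after the job is handed in, with the robot touching nothing.
It also fails if it takes over 72 s, if anything falls off the work surface, if the arm or the gripper's body presses on something with over 40 N, if the wrist force passes 120 N, or if a joint passes its speed limit or range.

## Working session

There is one attempt and no reset: what is moved stays moved. The work goes in short steps, Python scripts to look and compute and a shell command to move; the robot and the scene stay as the last step left them, time stands still between calls to the robot, and variables do not carry over. Pictures are saved under pics/ and viewed, at most 13 in all, crops included, and the job is handed in when it is done.

```bash
ls; mkdir -p pics
cat > h.py <<'E'
import numpy as np, cv2
from workcell import readout, imaging, bot, spotter
def K(n):
    i=imaging.camera_info(n); return 240/np.tan(np.radians(i["vertical_fov"])/2),i["cx"],i["cy"],np.array(i["extrinsics"])
def ray(n,uv):
    f,cx,cy,T=K(n); d=T[:3,:3]@np.array([(uv[0]-cx)/f,(uv[1]-cy)/f,1]); return T[:3,3],d
def atz(n,uv,z=0):
    o,d=ray(n,uv); return o+d*(z-o[2])/d[2]
def bydepth(n,uv,D):
    o,d=ray(n,uv); u,v=int(round(uv[0])),int(round(uv[1])); p=D[max(v-2,0):v+3,max(u-2,0):u+3]; p=p[p>0]
    return o+d*np.median(p) if p.size else None
def cloud(n,D):
    f,cx,cy,T=K(n); v,u=np.mgrid[:480,:640]; P=np.stack([(u-cx)/f*D,(v-cy)/f*D,D],-1); return P@T[:3,:3].T+T[:3,3]
def proj(n,p):
    f,cx,cy,T=K(n); q=T[:3,:3].T@(np.array(p)-T[:3,3]); return np.array([f*q[0]/q[2]+cx,f*q[1]/q[2]+cy])
def snap(n,fn=None):
    im,D=imaging.camera(n)
    if fn: cv2.imwrite('pics/'+fn,im[:,:,::-1])
    return im,D
E
python3 - <<'E'
from h import *
np.set_printoptions(precision=4,suppress=True)
for n in ("top","side"):
    im,D=snap(n,n+"0.png"); print(n,K(n)[0:3]); print(K(n)[3])
    np.savez(n+"0.npz",im=im,D=D)
    for t in ["can","tray","carrier","stand","camera","knob_grip","pointer","mark","console","capture_top","tape","flux","jar","driver","cutters"]:
        r=spotter.mark_of(n,t)
        for x in r[:3]:
            if x["confidence"]>.2: print(n,t,np.round(x["uv"],1),round(x["confidence"],2),atz(n,x["uv"]),bydepth(n,x["uv"],D))
print(readout.get_obs())
E
```

```text
pics
top (np.float64(523.6732198984033), 325.32451954799023, 234.80776165707059)
[[ 0.0088 -0.986   0.1663  0.305 ]
 [-1.     -0.0086  0.0016  0.0757]
 [-0.0002 -0.1663 -0.9861  1.3501]
 [ 0.      0.      0.      1.    ]]
top can [340.5 242.3] 0.58 [0.5131 0.0382 0.    ] [0.4957 0.0413 0.1132]
top tray [128.7 282.1] 0.98 [0.4046 0.5832 0.    ] [0.4044 0.5821 0.0029]
top tray [206.  246.4] 0.6 [0.4992 0.3885 0.    ] [0.4987 0.3876 0.0036]
top carrier [458.4 321.5] 0.89 [ 0.312  -0.2625  0.    ] [ 0.3118 -0.2555  0.0278]
top carrier [432.9 246.8] 0.87 [ 0.5034 -0.2025  0.    ] [ 0.4991 -0.1965  0.029 ]
top carrier [318.7 296.6] 0.33 [0.3718 0.0935 0.    ] [0.3712 0.0933 0.0126]
top camera [289.6 229.1] 0.65 [0.5469 0.1716 0.    ] [0.5036 0.1544 0.2419]
top knob_grip [387.9 172.6] 0.78 [ 0.7023 -0.0875  0.    ] [ 0.6718 -0.075   0.1037]
top pointer [394.7 160.2] 0.68 [ 0.7369 -0.1061  0.    ] [ 0.7086 -0.0942  0.0884]
top mark [434.6 245.4] 0.46 [ 0.5071 -0.207   0.    ] [ 0.5031 -0.2014  0.0267]
top console [404.5 174.4] 0.82 [ 0.6978 -0.1317  0.    ] [ 0.6781 -0.1213  0.0676]
top capt
[... 2511 characters left out ...]
.6] 0.22 [0.599  0.0648 0.    ] [0.4907 0.1858 0.1796]
side driver [365.8 278.2] 0.84 [0.3949 0.0853 0.    ] [0.3929 0.0882 0.0045]
side cutters [331.1 337.2] 0.76 [0.3396 0.3072 0.    ] [0.3349 0.3129 0.012 ]
{'time': 1.6, 'q': array([-69.2685,   4.9804,  10.0774,  95.0985,  -0.0013,  90.0012]), 'qd': array([-0.0635, -0.0374, -0.0786,  0.0443,  0.0737, -0.0424]), 'joint_efforts': array([  0.0022, -52.0093,  46.4858,   0.0017,   0.0001,  -0.    ]), 'ee_pos': array([ 0.1947, -0.5144,  0.2313]), 'tcp_rot': array([-179.9985,    0.0013,   20.7303]), 'wrist_force': array([-0.6914,  0.3411,  0.8381]), 'torque': array([-0.0013, -0.0081,  0.0138]), 'grasp_force': 0.0, 'opening': 0.08542340451553371}
```

View pics/top0.png

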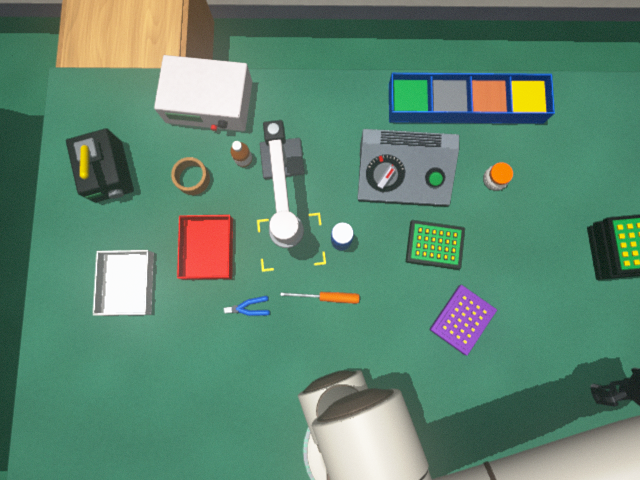

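View pics/side0.png

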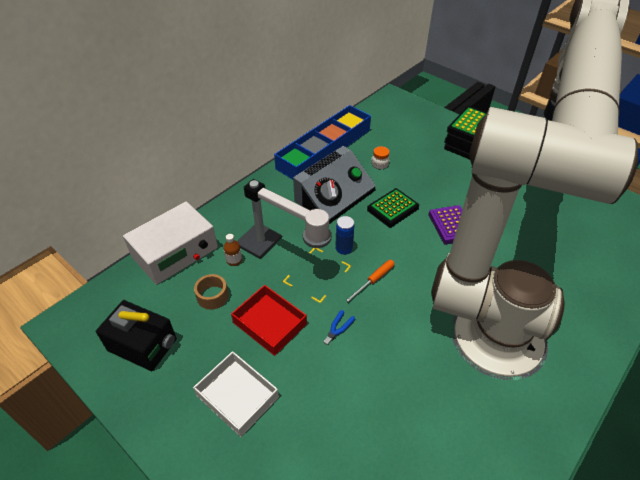

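Top image: the red tray is at (205,247), the white look-alike at (124,283). The black carrier with the green board is at (436,245); its look-alikes are the purple one at (464,320) and a black stack at (620,245). The red tray and the single black carrier fit the colours described. I'll confirm that in one crop and measure the poses.

Run:
```python
from h import *
from scipy.optimize import least_squares
np.set_printoptions(precision=4,suppress=True)
d=np.load("top0.npz"); im,D=d["im"],d["D"]
c=im[130:340,170:480]; cv2.imwrite("pics/crop1.png",cv2.resize(c[:,:,::-1],None,fx=2.5,fy=2.5,interpolation=cv2.INTER_CUBIC))
for n in("top","side"):
    d=np.load(n+"0.npz"); im,D=d["im"],d["D"]; P=cloud(n,D); hsv=cv2.cvtColor(im,cv2.COLOR_RGB2HSV); H,S,V=[hsv[...,i].astype(int) for i in range(3)]
    ok=D>0; X,Y,Z=P[...,0],P[...,1],P[...,2]
    print("==",n)
    # yellow marks
    m=ok&(H>20)&(H<35)&(S>120)&(V>100)&(abs(Z)<.02)&(X>.38)&(X<.62)&(Y>0)&(Y<.3)
    q=np.array([atz(n,(u,v)) for v,u in np.argwhere(m)])[:,:2].astype(np.float32)
    print("marks",len(q),cv2.minAreaRect(q), q.min(0),q.max(0))
    # carrier
    m=ok&(Z>.018)&(Z<.04)&(X>.4)&(X<.6)&(Y>-.3)&(Y<-.1)
    q=P[m][:,:2].astype(np.float32); print("carrier",len(q),cv2.minAreaRect(q))
    m=ok&(Z>.108)&(Z<.135)&(X>.42)&(X<.56)&(Y>-.02)&(Y<.09)
    q=P[m]; print("can top",len(q),q.mean(0),cv2.minEnclosingCircle(q[:,:2].astype(np.float32)))
    m=ok&(Z>.225)&(Z<.25)&(X>.42)&(X<.54)&(Y>.1)&(Y<.22)
    q=P[m]; print("head",len(q),q.mean(0),cv2.minEnclosingCircle(q[:,:2].astype(np.float32)))
    m=ok&(Z>.035)&(Z<.05)&(X>.38)&(X<.62)&(Y>.28)&(Y<.5)
    q=P[m][:,:2].astype(np.float32); print("tray",len(q),cv2.minAreaRect(q))
    # console
    m=ok&(Z>.1)&(Z<.12)&(X>.68)&(X<.8)&(Y>-.27)&(Y<.05)
    q=P[m][:,:2].astype(np.float32); print("con top",len(q),cv2.minAreaRect(q))
    m=ok&(Z>.015)&(Z<.118)&(X>.55)&(X<.8)&(Y>-.3)&(Y<.05)
    q=P[m][:,:2].astype(np.float32); print("con all",len(q),cv2.minAreaRect(q))
    g=ok&(H>45)&(H<75)&(S>150)&(V>50)&(Z>.04)&(Z<.12)&(X>.6)&(X<.72)&(Y>-.26)&(Y<-.13)
    q=P[g]; print("btn",len(q),q.mean(0) if len(q) else None)
    for lab,z in(("carrier",.03),("can",.12)):
        for b in spotter.spot_in(n,lab)[:2]: print(lab,np.round(b["box"],1),round(b["confidence"],2))
```

```text
== top
marks 197 ((0.5143943428993225, 0.16764593124389648), (0.1369662582874298, 0.1671067774295807), 7.3012919425964355) [0.4363 0.0781] [0.5907 0.2578]
carrier 2326 ((0.48588883876800537, -0.2079562246799469), (0.15379877388477325, 0.1540084332227707), 81.994873046875)
can top 362 [0.5178 0.0375 0.1191] ((0.5187519192695618, 0.03707747533917427), 0.026217473670840263)
head 657 [0.5119 0.1668 0.2412] ((0.5141974091529846, 0.1672380417585373), 0.03189392760396004)
tray 487 ((0.4951504170894623, 0.3845095634460449), (0.16015057265758514, 0.13209469616413116), 1.3102155923843384)
con top 2109 ((0.7294212579727173, -0.12996013462543488), (0.23977693915367126, 0.10001835227012634), 87.73953247070312)
con all 7049 ((0.6645597219467163, -0.14527598023414612), (0.278306782245636, 0.228432297706604), 87.73953247070312)
btn 146 [ 0.6637 -0.1953  0.0855]
carrier [464.1 320.6  65.9  67.2] 0.94
carrier [435.5 244.3  60.3  50.6] 0.61
can [341.2 235.1  23.5  27.1] 0.88
== side
marks 137 ((0.4833358824253082, 0.16399550437927246), (0.2042243331670761, 0.16826225817203522), 7.458988666534424) [0.39
[... 177 characters left out ...]
91] ((0.5193069577217102, 0.0401797890663147), 0.028424736112356186)
head 401 [0.5095 0.175  0.2408] ((0.515880286693573, 0.1709948182106018), 0.033926114439964294)
tray 555 ((0.49634432792663574, 0.3880184292793274), (0.16524462401866913, 0.13328805565834045), 1.2216352224349976)
con top 905 ((0.7295660972595215, -0.12590140104293823), (0.24408556520938873, 0.10268247872591019), 86.8089599609375)
con all 3668 ((0.6688209176063538, -0.1397850513458252), (0.2737756371498108, 0.23720990121364594), 89.65650177001953)
btn 71 [ 0.6639 -0.1911  0.0861]
carrier [444.8 224.1  35.4  38.3] 0.95
carrier [393.9 210.   50.4  38.8] 0.58
can [344.9 236.4  17.   40.2] 0.78
can [330.2 189.9  16.4  17.8] 0.67
```

View pics/crop1.png

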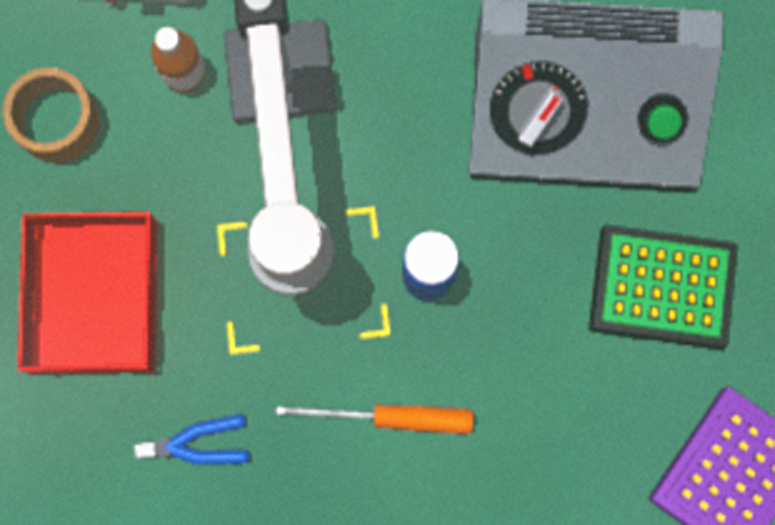

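The crop confirms the red tray at (88,290) and the single black carrier with the green board at (665,285). The dial shows its red mark at about (527,72) and the pointer at (550,105). Next I move above the can and take finer fits of the carrier and console.

```bash
python3 -m jog '[{"rotation":[0,0,8],"translation":[20,45,0],"grip":85},{"rotation":[0,0,16],"translation":[44,88,0],"grip":85},{"rotation":[0,0,24],"translation":[70,130,0],"grip":85},{"rotation":[0,0,32],"translation":[100,170,0],"grip":85},{"rotation":[0,0,40],"translation":[130,210,0],"grip":85},{"rotation":[0,0,48],"translation":[160,250,0],"grip":85},{"rotation":[0,0,56],"translation":[185,290,0],"grip":85},{"rotation":[0,0,64],"translation":[210,330,0],"grip":85},{"rotation":[0,0,69.3],"translation":[235,370,0],"grip":85},{"rotation":[0,0,69.3],"translation":[255,410,0],"grip":85},{"rotation":[0,0,69.3],"translation":[275,450,-5],"grip":85},{"rotation":[0,0,69.3],"translation":[295,490,-10],"grip":85},{"rotation":[0,0,69.3],"translation":[310,525,-15],"grip":85},{"rotation":[0,0,69.3],"translation":[324,552,-25],"grip":85},{"rotation":[0,0,69.3],"translation":[324,552,-30],"grip":85},{"rotation":[0,0,69.3],"translation":[324,552,-30],"grip":85},{"rotation":[0,0,69.3],"translation":[324,552,-30],"grip":85}]' 40
python3 - <<'E'
from h import *
np.set_printoptions(precision=4,suppress=True)
print(readout.get_obs()["q"])
for n in("top","side"):
    d=np.load(n+"0.npz"); im,D=d["im"],d["D"]; P=cloud(n,D); hsv=cv2.cvtColor(im,cv2.COLOR_RGB2HSV); H,S,V=[hsv[...,i].astype(int) for i in range(3)]
    X,Y,Z=P[...,0],P[...,1],P[...,2]; ok=D>0
    print("==",n)
    m=(ok&(abs(Z-.027)<.006)&(X>.42)&(X<.58)&(Y>-.29)&(Y<-.12)).astype(np.uint8)
    m=cv2.morphologyEx(m,cv2.MORPH_OPEN,np.ones((5,5),np.uint8)); q=P[m>0][:,:2].astype(np.float32); print("carrier",len(q),cv2.minAreaRect(q))
    g=cv2.morphologyEx((ok&(S>140)&(H>45)&(H<75)&(V>140)&(abs(Z-.03)<.01)&(X>.42)&(X<.58)&(Y>-.29)&(Y<-.12)).astype(np.uint8),cv2.MORPH_CLOSE,np.ones((7,7),np.uint8))
    q=P[g>0][:,:2].astype(np.float32); print("board",len(q),cv2.minAreaRect(q))
    # face plane
    m=ok&(S<60)&(V>60)&(X>.61)&(X<.72)&(Y>-.23)&(Y<-.02)&(Z>.03)&(Z<.105); q=P[m]
    for _ in range(8):
        c=q.mean(0); nn=np.linalg.svd(q-c,full_matrices=False)[2][2]; nn*=np.sign(nn[2]); r=(q-c)@nn; q=q[abs(r)<max(.0015,1.5*np.median(abs(r)))]
    print("plane",len(q),c,nn,"tilt",np.degrees(np.arccos(nn[2])),"yaw",np.degrees(np.arctan2(-nn[1],-nn[0])))
    np.save(n+"_plane.npy",np.r_[c,nn])
    m=(ok&(abs((P-c)@nn)<.004)&(X>.58)&(X<.74)&(Y>-.3)&(Y<.05)&(Z>.03)).astype(np.uint8); q=P[m>0]; 
    up=np.cross(nn,[0,0,1]);up=np.cross(up/np.linalg.norm(up),nn)*1; up=np.array([0,0,1])-nn[2]*nn; up/=np.linalg.norm(up); lf=np.cross(nn,up)
    a=np.c_[(q-c)@up,(q-c)@lf].astype(np.float32); R=cv2.minAreaRect(a); print("face rect",R)
    # rectify 0.4mm/px: rows down slope, cols right
    w,h=640,330; s=.0004
    jj,ii=np.meshgrid(np.arange(w),np.arange(h)); W=c+np.multiply.outer((h/2-ii)*s,up)+np.multiply.outer((w/2-jj)*s,lf)
    f,cx,cy,T=K(n); C=(W-T[:3,3])@T[:3,:3]; mu=(f*C[...,0]/C[...,2]+cx).astype(np.float32); mv=(f*C[...,1]/C[...,2]+cy).astype(np.float32)
    cv2.imwrite("pics/rect_%s.png"%n,cv2.remap(im,mu,mv,cv2.INTER_CUBIC)[:,:,::-1]); np.savez("rect_%s.npz"%n,c=c,nn=nn,up=up,lf=lf)
a=[cv2.imread("pics/rect_%s.png"%n) for n in("top","side")]; a=[cv2.resize(x,None,fx=.9,fy=.9) for x in a]; cv2.imwrite("pics/rect.png",np.vstack(a))
E
```

```text
time: 3.5
ee_pos: [0.5184, 0.0371, 0.2016]
tcp_rot: [180.0, 0.0, 90.0]
wrist_force: [-0.2, -0.2, 0.3]
opening: 0.0852
grasp_force: 0.0
[ 4.0938  0.2979  1.9195 91.6219 -0.0089 94.0884]
== top
carrier 1403 ((0.5071324110031128, -0.20568343997001648), (0.1375737488269806, 0.10776456445455551), 81.92001342773438)
board 1631 ((0.45197728276252747, -0.08372251689434052), (0.1361253708600998, 0.4117775857448578), 24.394176483154297)
plane 947 [ 0.6701 -0.1429  0.0629] [-0.5843  0.0131  0.8114] tilt 35.76314148082653 yaw -1.2840217615213612
face rect ((0.013480670750141144, 0.015399694442749023), (0.14715759456157684, 0.24337871372699738), 0.7218514084815979)
== side
carrier 173 ((0.46766820549964905, -0.18609727919101715), (0.11862406879663467, 0.03919437900185585), 72.69425201416016)
board 270 ((0.2335803508758545, 0.3238341212272644), (0.12729226052761078, 1.309593915939331), 27.573455810546875)
plane 298 [ 0.6672 -0.1451  0.0621] [-0.5861 -0.0026  0.8103] tilt 35.87869446373865 yaw 0.25027819024481945
face rect ((0.01673131436109543, 0.020133718848228455), (0.24399980902671814, 0.1482905149459839), 88.46574401855469)
```

View pics/rect.png

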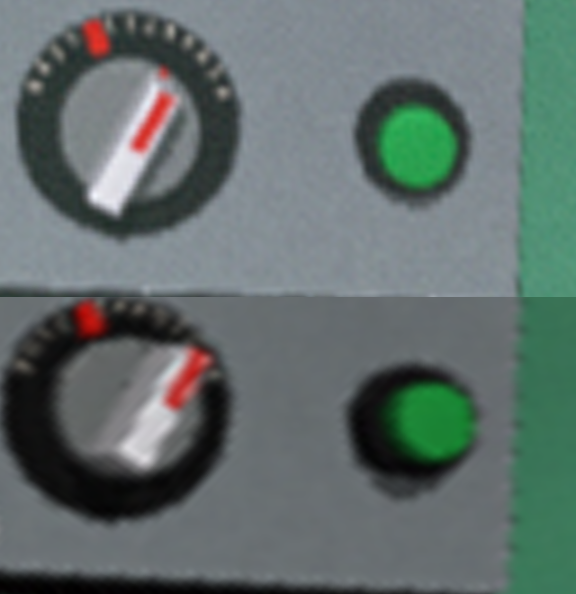

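```bash
python3 -m jog '[{"rotation":[0,0,0],"translation":[0,1,-40],"grip":85},{"rotation":[0,0,0],"translation":[0,1,-80],"grip":85},{"rotation":[0,0,0],"translation":[0,1,-110],"grip":85},{"rotation":[0,0,0],"translation":[0,1,-125],"grip":85},{"rotation":[0,0,0],"translation":[0,1,-125],"grip":85},{"rotation":[0,0,0],"translation":[0,1,-125],"grip":30},{"rotation":[0,0,0],"translation":[0,1,-125],"grip":30},{"rotation":[0,0,0],"translation":[0,1,-125],"grip":30},{"rotation":[0,0,0],"translation":[0,1,-125],"grip":30},{"rotation":[0,0,0],"translation":[0,1,-125],"grip":30},{"rotation":[0,0,0],"translation":[0,1,-125],"grip":30},{"rotation":[0,0,0],"translation":[0,1,-125],"grip":30}]' 40
```

```text
time: 4.7
ee_pos: [0.5197, 0.0386, 0.0786]
tcp_rot: [179.8, -0.0, 90.0]
wrist_force: [-1.5, -1.1, 6.6]
opening: 0.0527
grasp_force: 41.8
```

```bash
python3 -m jog '[{"rotation":[0,0,0],"translation":[0,0,15],"grip":30},{"rotation":[0,0,0],"translation":[0,0,45],"grip":30},{"rotation":[0,0,0],"translation":[-20,0,75],"grip":30},{"rotation":[0,0,0],"translation":[-60,0,85],"grip":30},{"rotation":[0,0,0],"translation":[-100,0,85],"grip":30},{"rotation":[0,0,0],"translation":[-135,15,85],"grip":30},{"rotation":[0,0,0],"translation":[-155,50,85],"grip":30},{"rotation":[0,0,0],"translation":[-160,90,85],"grip":30},{"rotation":[0,0,0],"translation":[-160,135,85],"grip":30},{"rotation":[0,0,0],"translation":[-160,180,85],"grip":30},{"rotation":[0,0,0],"translation":[-160,225,85],"grip":30},{"rotation":[0,0,0],"translation":[-155,270,85],"grip":30},{"rotation":[0,0,0],"translation":[-140,310,85],"grip":30},{"rotation":[0,0,0],"translation":[-110,335,85],"grip":30},{"rotation":[0,0,0],"translation":[-75,347,85],"grip":30},{"rotation":[0,0,0],"translation":[-40,347,85],"grip":30},{"rotation":[0,0,0],"translation":[-24,347,75],"grip":30},{"rotation":[0,0,0],"translation":[-24,347,60],"grip":30},{"rotation":[0,0,0],"translation":[-24,347,60],"grip":30},{"rotation":[0,0,0],"translation":[-24,347,60],"grip":30}]'
python3 - <<'E'
from h import *
im,D=snap("top"); im2,_=snap("side"); np.savez("top1.npz",im=im,D=D)
cv2.imwrite("pics/tray.png",np.hstack([cv2.resize(a[:,:,::-1],(400,300),interpolation=cv2.INTER_AREA) for a in(im[180:330,110:310],im2[230:410,150:390])]))
E
```

```text
time: 6.7
ee_pos: [0.4938, 0.3855, 0.1367]
tcp_rot: [-180.0, 0.0, 90.1]
wrist_force: [-0.1, -0.8, -2.0]
opening: 0.0531
grasp_force: 43.3
```

View pics/tray.png

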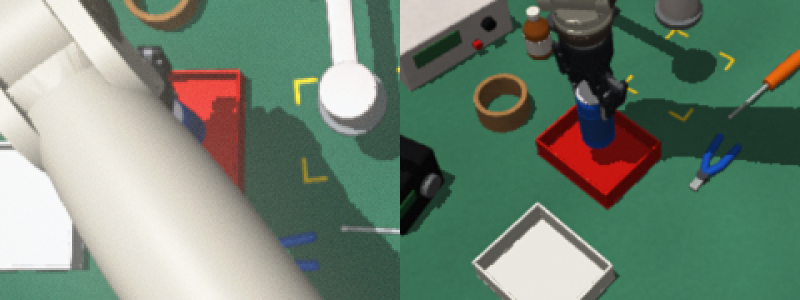

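The can hangs upright over the red tray (side view, about (597,115)). I'll lower it, release it and rise.

```bash
python3 -m jog '[{"rotation":[0,0,0],"translation":[0,0,-25],"grip":30},{"rotation":[0,0,0],"translation":[0,0,-42],"grip":30},{"rotation":[0,0,0],"translation":[0,0,-50],"grip":30},{"rotation":[0,0,0],"translation":[0,0,-54],"grip":30},{"rotation":[0,0,0],"translation":[0,0,-54],"grip":30},{"rotation":[0,0,0],"translation":[0,0,-54],"grip":30},{"rotation":[0,0,0],"translation":[0,0,-54],"grip":85},{"rotation":[0,0,0],"translation":[0,0,-54],"grip":85},{"rotation":[0,0,0],"translation":[0,0,-54],"grip":85},{"rotation":[0,0,0],"translation":[0,0,-54],"grip":85},{"rotation":[0,0,0],"translation":[0,0,-54],"grip":85},{"rotation":[0,0,0],"translation":[0,0,-30],"grip":85},{"rotation":[0,0,0],"translation":[0,0,10],"grip":85},{"rotation":[0,0,0],"translation":[0,0,50],"grip":85},{"rotation":[0,0,0],"translation":[0,0,80],"grip":85},{"rotation":[0,0,0],"translation":[-30,-30,90],"grip":85},{"rotation":[0,0,0],"translation":[-70,-60,90],"grip":85}]'
python3 - <<'E'
from h import *
np.set_printoptions(precision=4,suppress=True)
d=np.load("top0.npz"); im,D=d["im"],d["D"]; P=cloud("top",D); hsv=cv2.cvtColor(im,cv2.COLOR_RGB2HSV)
# carrier: pixels with height 15..40mm, connected component of raw image
v0,v1,u0,u1=205,285,390,480
hh=cv2.resize(im[v0:v1,u0:u1],None,fx=4,fy=4,interpolation=cv2.INTER_CUBIC).astype(int)
# bench colour model: teal-green; carrier = dark rim or bright board
b=np.median(im[270:285,395:430].reshape(-1,3),0); print("bench",b)
dist=abs(hh/np.maximum(hh.sum(2,keepdims=True),1)-b/b.sum()).sum(2)*300+abs(hh.sum(2)-b.sum())*.5
m=(dist>45).astype(np.uint8); m=cv2.morphologyEx(m,cv2.MORPH_OPEN,np.ones((9,9),np.uint8))
n,l,st,ce=cv2.connectedComponentsWithStats(m); k=1+np.argmax(st[1:,4]); cs,_=cv2.findContours((l==k).astype(np.uint8),cv2.RETR_EXTERNAL,cv2.CHAIN_APPROX_NONE)
c=max(cs,key=len)[:,0]/4+np.array([u0-.4,v0-.4]); q=np.array([atz("top",x,.025) for x in c])[:,:2].astype(np.float32)
print(cv2.minAreaRect(q)); print(st[k]); print(P[240:250,430:440].reshape(-1,3).mean(0))
# yellow components grid
y=(hsv[v0:v1,u0:u1,0]>22)&(hsv[v0:v1,u0:u1,0]<34)&(hsv[v0:v1,u0:u1,1]>150)&(hsv[v0:v1,u0:u1,2]>120)
q=np.array([atz("top",(u+u0,v+v0),.031) for v,u in np.argwhere(y)])[:,:2].astype(np.float32); print("comp",len(q),cv2.minAreaRect(q),q.mean(0))
E
```

```text
time: 8.5
ee_pos: [0.4255, 0.3258, 0.2271]
tcp_rot: [179.9, -0.1, 90.0]
wrist_force: [0.2, -0.4, 1.2]
opening: 0.0849
grasp_force: 0.0
bench [ 83. 148. 120.]
((0.5056169033050537, -0.2029261738061905), (0.14412742853164673, 0.11509715765714645), 82.46855926513672)
[   62    60   238   201 38860]
[ 0.5033 -0.1981  0.0415]
comp 243 ((0.5076348185539246, -0.2045341283082962), (0.09628917276859283, 0.06814219802618027), 82.2047119140625) [ 0.5085 -0.2049]
```

Carrier centre is about (0.5065, -0.2035) with yaw -7.7°; the spot is (0.5144, 0.1676) with yaw +7.3°. I'll go around the camera stand to behind the carrier, with the tool tilted 40° and the fingers 60 mm apart.

```bash
python3 -m jog '[{"rotation":[0,0,0],"translation":[-40,-40,10],"grip":60},{"rotation":[0,0,0],"translation":[-65,-85,20],"grip":60},{"rotation":[0,0,0],"translation":[-65,-130,20],"grip":60},{"rotation":[0,0,0],"translation":[-65,-175,20],"grip":60},{"rotation":[0,0,0],"translation":[-65,-220,20],"grip":60},{"rotation":[0,0,0],"translation":[-65,-265,20],"grip":60},{"rotation":[0,0,0],"translation":[-65,-310,20],"grip":60},{"rotation":[0,0,0],"translation":[-60,-355,20],"grip":60},{"rotation":[0,0,0],"translation":[-45,-400,10],"grip":60},{"rotation":[6,-0.4,-1.1],"translation":[-25,-445,0],"grip":60},{"rotation":[12,-0.8,-2.2],"translation":[0,-490,-10],"grip":60},{"rotation":[18,-1.2,-3.3],"translation":[20,-535,-20],"grip":60},{"rotation":[24,-1.6,-4.4],"translation":[40,-575,-30],"grip":60},{"rotation":[30,-2,-5.5],"translation":[55,-615,-40],"grip":60},{"rotation":[35,-2.4,-6.5],"translation":[62,-656,-50],"grip":60},{"rotation":[40,-2.7,-7.4],"translation":[62,-660,-80],"grip":60},{"rotation":[40,-2.7,-7.4],"translation":[62,-660,-120],"grip":60},{"rotation":[40,-2.7,-7.4],"translation":[62,-660,-160],"grip":60},{"rotation":[40,-2.7,-7.4],"translation":[62,-660,-160],"grip":60},{"rotation":[40,-2.7,-7.4],"translation":[62,-660,-160],"grip":60}]'
python3 - <<'E'
from h import *
im,D=snap("top"); im2,_=snap("side"); print(readout.get_obs()["q"])
cv2.imwrite("pics/pre.png",np.hstack([cv2.resize(a[:,:,::-1],(400,400),interpolation=cv2.INTER_CUBIC) for a in(im[180:400,340:560],im2[120:300,350:530])]))
E
```

```text
time: 10.5
ee_pos: [0.4866, -0.3341, 0.0672]
tcp_rot: [-180.0, -40.1, 82.3]
wrist_force: [-0.6, -0.6, 1.4]
opening: 0.06
grasp_force: 0.0
[-48.14330983  36.23082371  22.93114794 105.11462915  29.34001091
  41.8861576 ]
```

View pics/pre.png

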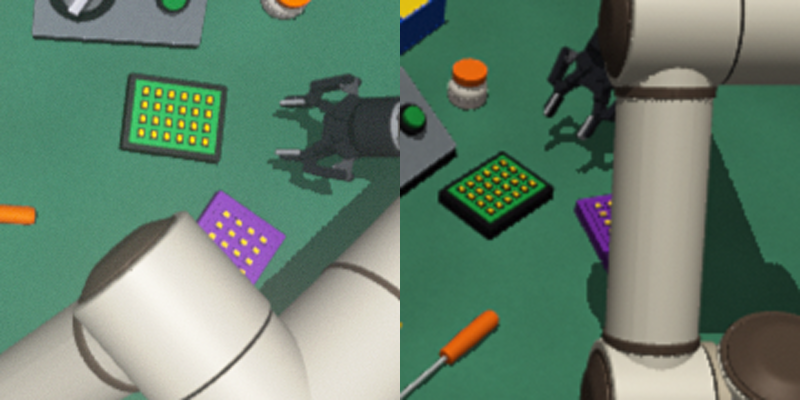

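The tool sits behind the carrier (left view, fingers at x≈285, carrier's end at x≈225), tilted as planned. I'll lower it and watch the force.

```bash
python3 -m jog '[{"rotation":[0,0,0],"translation":[2,0,-30],"grip":60},{"rotation":[0,0,0],"translation":[3,0,-50],"grip":60},{"rotation":[0,0,0],"translation":[3,0,-57],"grip":60},{"rotation":[0,0,0],"translation":[3,0,-60],"grip":60},{"rotation":[0,0,0],"translation":[3,0,-60],"grip":60}]'
python3 - <<'E'
from h import *
im2,D=snap("side"); P=cloud("side",D)
m=(D>0)&(P[...,0]>.40)&(P[...,0]<.6)&(P[...,1]>-.36)&(P[...,1]<-.28)&(P[...,2]>.004)&(P[...,2]<.04)
q=P[m]; print(len(q)); o=np.argsort(-q[:,1])[:25]; print(np.round(q[o],3)); print(readout.get_obs()["ee_pos"])
E
```

```text
time: 11.1
ee_pos: [0.4901, -0.3347, 0.0078]
tcp_rot: [179.9, -40.0, 82.4]
wrist_force: [0.2, -0.5, 0.3]
opening: 0.0598
grasp_force: 0.0
217
[[ 0.568 -0.281  0.007]
 [ 0.577 -0.281  0.006]
 [ 0.422 -0.282  0.004]
 [ 0.432 -0.284  0.005]
 [ 0.421 -0.286  0.007]
 [ 0.581 -0.287  0.005]
 [ 0.587 -0.289  0.005]
 [ 0.456 -0.289  0.005]
 [ 0.435 -0.289  0.004]
 [ 0.598 -0.292  0.006]
 [ 0.576 -0.292  0.004]
 [ 0.523 -0.296  0.006]
 [ 0.412 -0.297  0.004]
 [ 0.486 -0.297  0.004]
 [ 0.576 -0.297  0.006]
 [ 0.449 -0.297  0.004]
 [ 0.593 -0.298  0.004]
 [ 0.462 -0.298  0.005]
 [ 0.526 -0.299  0.006]
 [ 0.505 -0.3    0.005]
 [ 0.406 -0.3    0.006]
 [ 0.518 -0.3    0.006]
 [ 0.543 -0.3    0.005]
 [ 0.456 -0.301  0.007]
 [ 0.444 -0.301  0.009]]
[ 0.4901441  -0.33481821  0.00791671]
```

```bash
cat > plan.py <<'E'
import numpy as np
def plan(c0,p0,c1,p1,tcp,off,ds):
    """centre moves along heading: straight L1 then arc L2; prints (cum dist, dphi, dx, dy) relative to present tcp"""
    c0,c1=np.array(c0),np.array(c1); L=np.linalg.norm(c1-c0)
    from scipy.optimize import fsolve
    def path(L1,LT,n=400):
        s=np.linspace(0,LT,n); a=np.clip((s-L1)/max(LT-L1,1e-3),0,1); ph=np.radians(p0+(p1-p0)*a)
        d=np.c_[-np.sin(ph),np.cos(ph)]; c=c0+np.r_[[[0,0]],np.cumsum((d[1:]+d[:-1])/2*np.diff(s)[:,None],0)]
        return s,ph,c
    L1,LT=fsolve(lambda v: path(*v)[2][-1]-c1,[.1,L]); s,ph,c=path(L1,LT); print("L1,LT",L1,LT)
    t=c-off*np.c_[-np.sin(ph),np.cos(ph)]
    for x in np.r_[np.arange(0,LT,ds),LT]:
        i=np.argmin(abs(s-x)); print("%5.0f  rz %5.1f  dx %6.1f dy %6.1f"%(x*1e3,np.degrees(ph[i])-p0,*(t[i]-np.array(tcp))*1e3))
E
python3 -c "
from plan import *
plan((.5065,-.2035),-7.7,(.5144,.1676),7.3,(.490,-.3345),.074,.02)"
```

```text
L1,LT 0.050600020575841204 0.3724766376837477
    0  rz   0.0  dx    6.6 dy   57.7
   20  rz   0.0  dx    9.2 dy   77.1
   40  rz   0.0  dx   12.0 dy   97.4
   60  rz   0.4  dx   15.1 dy  116.8
   80  rz   1.4  dx   18.8 dy  137.1
  100  rz   2.3  dx   21.9 dy  156.4
  120  rz   3.3  dx   24.9 dy  176.8
  140  rz   4.2  dx   27.5 dy  196.3
  160  rz   5.1  dx   29.7 dy  215.8
  180  rz   6.0  dx   31.7 dy  236.3
  200  rz   7.0  dx   33.3 dy  255.8
  220  rz   7.9  dx   34.6 dy  276.4
  240  rz   8.8  dx   35.6 dy  296.0
  260  rz   9.8  dx   36.2 dy  316.5
  280  rz  10.7  dx   36.6 dy  336.2
  300  rz  11.6  dx   36.6 dy  355.8
  320  rz  12.6  dx   36.2 dy  376.4
  340  rz  13.5  dx   35.6 dy  396.0
  360  rz  14.4  dx   34.6 dy  416.6
  372  rz  15.0  dx   33.8 dy  428.7
```

```bash
python3 -m jog '[{"rotation":[0,0,0],"translation":[2,18,-3],"grip":60},{"rotation":[0,0,0],"translation":[4,35,-3],"grip":60},{"rotation":[0,0,0],"translation":[5.5,46,-3],"grip":60},{"rotation":[0,0,0],"translation":[6.2,52,-3],"grip":60},{"rotation":[0,0,0],"translation":[6.8,58,-3],"grip":60},{"rotation":[0,0,0],"translation":[7.5,64,-3],"grip":60},{"rotation":[0,0,0],"translation":[8.4,71,-3],"grip":60},{"rotation":[0,0,0],"translation":[9.4,79,-3],"grip":60},{"rotation":[0,0,0],"translation":[10.6,87,-3],"grip":60},{"rotation":[0,0,0],"translation":[12,97,-3],"grip":60},{"rotation":[0,0,0.2],"translation":[13.5,107,-3],"grip":60},{"rotation":[0,0,0.4],"translation":[15.1,117,-3],"grip":60},{"rotation":[0,0,0.9],"translation":[17,127,-3],"grip":60},{"rotation":[0,0,1.4],"translation":[18.8,137,-3],"grip":60},{"rotation":[0,0,1.9],"translation":[20.4,147,-3],"grip":60},{"rotation":[0,0,2.3],"translation":[21.9,156,-3],"grip":60},{"rotation":[0,0,2.8],"translation":[23.4,166,-3],"grip":60},{"rotation":[0,0,3.1],"translation":[24.4,173,-3],"grip":60},{"rotation":[0,0,3.3],"translation":[24.9,177,-3],"grip":60},{"rotation":[0,0,3.3],"translation":[24.9,177,-3],"grip":60}]'
cat > car.py <<'E'
from h import *
def find(n,im,roi):
    hsv=cv2.cvtColor(im,cv2.COLOR_RGB2HSV); x0,x1,y0,y1=roi
    y=(hsv[...,0]>21)&(hsv[...,0]<34)&(hsv[...,1]>150)&(hsv[...,2]>80)
    q=np.array([atz(n,(u,v),.031) for v,u in np.argwhere(y)])[:,:2].astype(np.float32)
    q=q[(q[:,0]>x0)&(q[:,0]<x1)&(q[:,1]>y0)&(q[:,1]<y1)]
    return len(q),cv2.minAreaRect(q)
E
python3 - <<'E'
from car import *
for n in("top","side"):
    im,D=snap(n,n+"_p1.png"); print(n,find(n,im,(.42,.6,-.18,.03)))
d=np.load("side0.npz"); print("side0",find("side",d["im"],(.42,.6,-.3,-.1)))
E
```

```text
time: 13.15
ee_pos: [0.5148, -0.1572, 0.0036]
tcp_rot: [179.9, -40.1, 85.7]
wrist_force: [1.0, 0.3, -1.1]
opening: 0.0596
grasp_force: 0.1
top (228, ((0.5214724540710449, -0.08453728258609772), (0.09639269858598709, 0.06933934986591339), 85.48070526123047))
side (137, ((0.5237725973129272, -0.0830705538392067), (0.09805601835250854, 0.07036063820123672), 85.76161193847656))
side0 (122, ((0.509167492389679, -0.20409521460533142), (0.09749411046504974, 0.0693403109908104), 82.31871795654297))
```

```bash
python3 -c "
from plan import *
plan((.5212,-.084),-4.4,(.5146,.1676),7.3,(.5152,-.1570),.073,.02)"
```

```text
L1,LT -0.002289429298025841 0.2521165305930263
    0  rz   0.1  dx    0.5 dy    0.2
   20  rz   1.0  dx    3.1 dy   20.3
   40  rz   1.9  dx    5.2 dy   39.8
   60  rz   2.9  dx    7.1 dy   60.0
   80  rz   3.8  dx    8.7 dy   80.2
  100  rz   4.7  dx    9.9 dy   99.7
  120  rz   5.6  dx   10.8 dy  120.0
  140  rz   6.6  dx   11.4 dy  140.2
  160  rz   7.5  dx   11.6 dy  159.8
  180  rz   8.4  dx   11.6 dy  180.1
  200  rz   9.3  dx   11.2 dy  200.4
  220  rz  10.2  dx   10.5 dy  220.0
  240  rz  11.1  dx    9.4 dy  240.2
  252  rz  11.7  dx    8.7 dy  252.2
```

```bash
python3 -m jog '[{"rotation":[0,0,0.3],"translation":[0.8,6,0],"grip":60},{"rotation":[0,0,0.7],"translation":[2,13,0],"grip":60},{"rotation":[0,0,1.1],"translation":[3.3,22,0],"grip":60},{"rotation":[0,0,1.6],"translation":[4.5,33,0],"grip":60},{"rotation":[0,0,2.1],"translation":[5.6,44,0],"grip":60},{"rotation":[0,0,2.7],"translation":[6.7,55,0],"grip":60},{"rotation":[0,0,3.2],"translation":[7.6,66,0],"grip":60},{"rotation":[0,0,3.7],"translation":[8.5,77,0],"grip":60},{"rotation":[0,0,4.2],"translation":[9.2,88,0],"grip":60},{"rotation":[0,0,4.7],"translation":[9.9,99,0],"grip":60},{"rotation":[0,0,5.2],"translation":[10.4,110,0],"grip":60},{"rotation":[0,0,5.7],"translation":[10.8,121,0],"grip":60},{"rotation":[0,0,6.2],"translation":[11.2,132,0],"grip":60},{"rotation":[0,0,6.7],"translation":[11.4,143,0],"grip":60},{"rotation":[0,0,7.2],"translation":[11.6,154,0],"grip":60},{"rotation":[0,0,7.7],"translation":[11.6,165,0],"grip":60},{"rotation":[0,0,8.1],"translation":[11.6,174,0],"grip":60},{"rotation":[0,0,8.4],"translation":[11.6,181,0],"grip":60},{"rotation":[0,0,8.6],"translation":[11.5,185,0],"grip":60},{"rotation":[0,0,8.6],"translation":[11.5,185,0],"grip":60}]'
python3 - <<'E'
from car import *
for n in("top","side"):
    im,D=snap(n,n+"_p2.png"); print(n,find(n,im,(.42,.6,.03,.18)))
E
```

```text
time: 15.25
ee_pos: [0.526, 0.0282, 0.0035]
tcp_rot: [180.0, -40.1, 94.3]
wrist_force: [-0.0, -0.7, -0.0]
opening: 0.0602
grasp_force: 0.0
top (197, ((0.5165007710456848, 0.09178931266069412), (0.09091462939977646, 0.13048797845840454), 77.04671478271484))
side (135, ((0.5095572471618652, 0.100606769323349), (0.13289976119995117, 0.09592217952013016), 3.901536703109741))
```

View pics/side_p2.png

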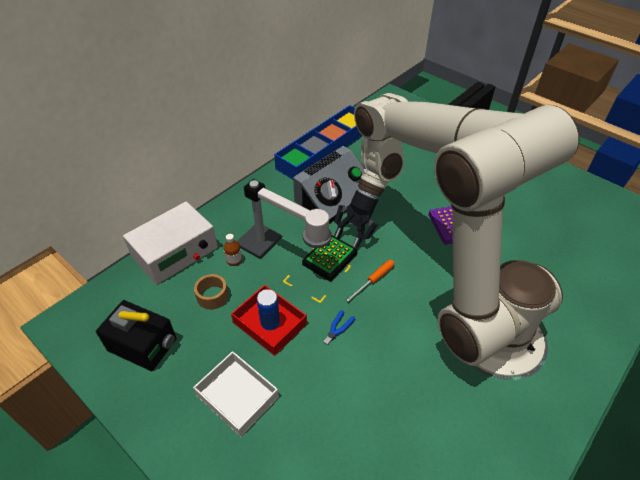

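The can stands upright in the red tray at (268,310), and the carrier is entering the marks at (330,257). I'll measure again with the bench marks filtered out.

```bash
cat > car.py <<'E'
from h import *
NX,NY=None,None
def pts(n,im,D,roi):
    hsv=cv2.cvtColor(im,cv2.COLOR_RGB2HSV); x0,x1,y0,y1=roi; Z=cloud(n,D)[...,2]; Z[D<=0]=0
    hi=cv2.erode(((Z>.015)&(Z<.05)).astype(np.uint8),np.ones((2,2),np.uint8))>0
    y=(hsv[...,0]>21)&(hsv[...,0]<34)&(hsv[...,1]>150)&(hsv[...,2]>60)&hi
    q=np.array([atz(n,(u,v),.031) for v,u in np.argwhere(y)])[:,:2].astype(np.float32)
    return q[(q[:,0]>x0)&(q[:,0]<x1)&(q[:,1]>y0)&(q[:,1]<y1)]
def find(n,im,D,roi):
    q=pts(n,im,D,roi); return len(q),cv2.minAreaRect(q)
def icp(n,q,guess):
    """register to the reference grid pixels seen at start (centre, yaw from minAreaRect then)"""
    from scipy.spatial import cKDTree; from scipy.optimize import least_squares
    d=np.load(n+"0.npz"); r=pts(n,d["im"],d["D"],(.42,.6,-.3,-.1)); (c,wh,a)=cv2.minAreaRect(r); a=np.radians(a-90 if a>45 else a)
    R=lambda t:np.array([[np.cos(t),-np.sin(t)],[np.sin(t),np.cos(t)]])
    b=(r-c)@R(a)   # body coords
    def f(p): return cKDTree(b@R(p[2]).T+p[:2]).query(q)[0]
    best=min((least_squares(f,[guess[0]+dx,guess[1]+dy,np.radians(guess[2])],loss="soft_l1",f_scale=.002,diff_step=1e-4,x_scale=[.01,.01,.1]) for dx in(-.004,0,.004) for dy in(-.004,0,.004)),key=lambda s:s.cost)
    return best.x[:2],np.degrees(best.x[2]),best.cost,c,np.degrees(a)
E
python3 - <<'E'
from car import *
np.set_printoptions(precision=4,suppress=True)
for n in("top","side"):
    im,D=snap(n); q=pts(n,im,D,(.42,.6,.03,.18)); print(n,len(q),cv2.minAreaRect(q)); print(icp(n,q,(.5205,.101,4.3)))
E
```

```text
top 142 ((0.522454023361206, 0.09976767003536224), (0.06749226152896881, 0.09438720345497131), 4.352621078491211)
(array([0.5216, 0.101 ]), np.float64(4.317662141643988), np.float64(6.991186493732223e-05), (0.5076348185539246, -0.2045341283082962), np.float64(-7.7952880859375))
side 123 ((0.5241204500198364, 0.10165822505950928), (0.06958463042974472, 0.09619513899087906), 3.485215425491333)
(array([0.5241, 0.1025]), np.float64(2.3674910584789144), np.float64(0.0001243261340707295), (0.5092916488647461, -0.20285475254058838), np.float64(-7.681282043457032))
```

```bash
python3 -m jog '[{"rotation":[0,0,0.3],"translation":[-0.1,6,0],"grip":60},{"rotation":[0,0,0.6],"translation":[-0.3,14,0],"grip":60},{"rotation":[0,0,1.0],"translation":[-0.5,23,0],"grip":60},{"rotation":[0,0,1.4],"translation":[-0.8,32,0],"grip":60},{"rotation":[0,0,1.8],"translation":[-1.1,41,0],"grip":60},{"rotation":[0,0,2.2],"translation":[-1.5,49,0],"grip":60},{"rotation":[0,0,2.5],"translation":[-1.8,56,0],"grip":60},{"rotation":[0,0,2.7],"translation":[-2,61,0],"grip":60},{"rotation":[0,0,2.9],"translation":[-2.2,65,0],"grip":60},{"rotation":[0,0,3],"translation":[-2.3,67,0],"grip":60},{"rotation":[0,0,3],"translation":[-2.3,67,0],"grip":60},{"rotation":[0,0,3],"translation":[-2.3,67,0],"grip":60}]'
python3 - <<'E'
from car import *
np.set_printoptions(precision=4,suppress=True)
ims=[]
for n in("top","side"):
    im,D=snap(n); q=pts(n,im,D,(.42,.6,.07,.26)); print(n,len(q),cv2.minAreaRect(q)); print(icp(n,q,(.5145,.1676,7.3))); ims.append(im)
cv2.imwrite("pics/home.png",np.hstack([cv2.resize(a[:,:,::-1],(400,400),interpolation=cv2.INTER_CUBIC) for a in(ims[0][190:290,240:340],ims[1][220:320,260:360])]))
E
```

```text
time: 16.65
ee_pos: [0.5236, 0.0947, 0.0033]
tcp_rot: [180.0, -40.1, 97.2]
wrist_force: [-0.9, 0.0, -0.9]
opening: 0.0598
grasp_force: 0.0
top 58 ((0.5157320499420166, 0.16765721142292023), (0.06554094702005386, 0.09541323035955429), 8.71462631225586)
(array([0.5171, 0.1677]), np.float64(8.62933420068332), np.float64(1.448630312415682e-05), (0.5076348185539246, -0.2045341283082962), np.float64(-7.7952880859375))
side 153 ((0.5059707760810852, 0.16338205337524414), (0.09509391337633133, 0.10752779245376587), 7.305909156799316)
(array([0.518 , 0.1686]), np.float64(7.5490012832166435), np.float64(0.000270582383872393), (0.5092916488647461, -0.20285475254058838), np.float64(-7.681282043457032))
```

View pics/home.png

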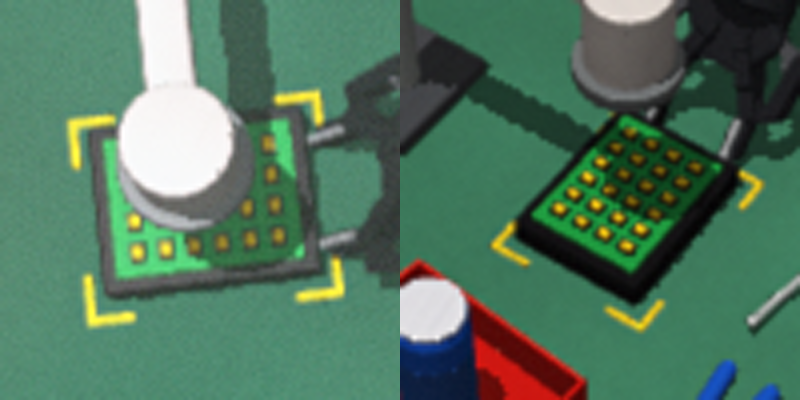

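The carrier sits inside all four marks, about 2 mm off centre and roughly 1° off square. I'll back the tool away, rise, and measure the knob.

```bash
python3 -m jog '[{"rotation":[0,0,0],"translation":[1,-8,0],"grip":60},{"rotation":[0,0,0],"translation":[4,-30,0],"grip":60},{"rotation":[0,0,0],"translation":[8,-60,5],"grip":60},{"rotation":[0,0,0],"translation":[8,-90,30],"grip":60},{"rotation":[0,0,0],"translation":[0,-125,65],"grip":60},{"rotation":[-8,0,0],"translation":[-15,-160,105],"grip":60},{"rotation":[-16,0,0],"translation":[-35,-195,145],"grip":60},{"rotation":[-24,0,0],"translation":[-55,-230,180],"grip":60},{"rotation":[-32,0,0],"translation":[-75,-265,210],"grip":60},{"rotation":[-40,0,0],"translation":[-95,-300,235],"grip":60},{"rotation":[-40,0,0],"translation":[-110,-330,250],"grip":60},{"rotation":[-40,0,0],"translation":[-110,-330,250],"grip":60},{"rotation":[-40,0,0],"translation":[-110,-330,250],"grip":60}]'
python3 - <<'E'
from car import *
np.set_printoptions(precision=4,suppress=True)
uv={}
for n in("top","side"):
    im,D=snap(n); np.savez(n+"2.npz",im=im,D=D); q=pts(n,im,D,(.42,.6,.07,.26)); print(n,len(q),icp(n,q,(.5145,.1676,7.3))[:3])
    for t in("knob_grip","pointer","mark","capture_top"):
        r=[x for x in spotter.mark_of(n,t)]; print(n,t,[(np.round(x["uv"],1),round(x["confidence"],2)) for x in r[:3]]); 
        r=[x for x in r if .6<atz(n,x["uv"],.08)[0]<.76 and -.26<atz(n,x["uv"],.08)[1]<0]
        if r: uv[n,t]=r[0]["uv"]
for t in("knob_grip","pointer","mark","capture_top"):
    if ("top",t) in uv and ("side",t) in uv:
        o1,d1=ray("top",uv["top",t]); o2,d2=ray("side",uv["side",t]); s=np.linalg.lstsq(np.c_[d1,-d2],o2-o1,rcond=None)[0]; a,b=o1+s[0]*d1,o2+s[1]*d2; print(t,(a+b)/2,"gap",np.linalg.norm(a-b))
# model: console pose fit from red blobs / rectified
psi=np.radians(-2.0)
for n in("top","side"):
    d=np.load(n+"2.npz"); im,D=d["im"],d["D"]; hsv=cv2.cvtColor(im,cv2.COLOR_RGB2HSV).astype(int); P=cloud(n,D)
    red=((hsv[...,0]<8)|(hsv[...,0]>172))&(hsv[...,1]>130)&(hsv[...,2]>70)&(P[...,0]>.62)&(P[...,0]<.74)&(P[...,1]>-.14)&(P[...,1]<0)&(D>0)
    k,l,st,ce=cv2.connectedComponentsWithStats(red.astype(np.uint8),connectivity=8)
    for i in range(1,k):
        if st[i,4]>3: vv,uu=np.where(l==i); print(n,"red",st[i,4],ce[i],P[l==i].mean(0))
    g=(hsv[...,0]>45)&(hsv[...,0]<75)&(hsv[...,1]>150)&(P[...,0]>.62)&(P[...,0]<.72)&(P[...,1]>-.24)&(P[...,1]<-.15)&(D>0)&(P[...,2]>.06); print(n,"green",g.sum(),np.argwhere(g).mean(0)[::-1],P[g].mean(0))
E
```

```text
time: 18.05
ee_pos: [0.4134, -0.2363, 0.2537]
tcp_rot: [-175.4, -0.3, 95.4]
wrist_force: [-0.3, 0.6, -0.2]
opening: 0.0599
grasp_force: 0.0
top 53 (array([0.5171, 0.1677]), np.float64(8.647157757669419), np.float64(1.1491704859553044e-05))
top knob_grip [(array([387.1, 173.7]), 0.65)]
top pointer [(array([397.9, 163.6]), 0.96)]
top mark []
top capture_top [(array([437.2, 180.6]), 0.46)]
side 143 (array([0.518 , 0.1686]), np.float64(7.6622560724142526), np.float64(0.0002619981323730604))
side knob_grip [(array([332.6, 188.9]), 0.77), (array([320.6, 239.6]), 0.52)]
side pointer [(array([325.8, 178.5]), 0.67)]
side mark []
side capture_top [(array([360.7, 170.5]), 0.42)]
knob_grip [ 0.6723 -0.0769  0.0828] gap 0.006155411873185402
pointer [ 0.7064 -0.098   0.0902] gap 0.015970622317728785
capture_top [ 0.6525 -0.1988  0.0956] gap 0.0050824809057154995
top red 21 [380.4286 158.5714] [ 0.7113 -0.0581  0.0921]
top red 20 [389.1 173.1] [ 0.6705 -0.0779  0.1038]
top green 146 [435.2603 178.3288] [ 0.6636 -0.1953  0.0849]
side red 11 [331.9091 183.3636] [ 0.672  -0.0769  0.1059]
side red 14 [318.5 183.5] [ 0.7121 -0.0566  0.0949]
side green 79 [355.5949 172.4937] [ 0.6637 -0.1902  0.0852]
```

```bash
cat > knob.py <<'E'
from h import *
psi=np.radians(-2.0); t=np.radians(35.3)
n_=np.array([-np.sin(t)*np.cos(psi),-np.sin(t)*np.sin(psi),np.cos(t)]); up=np.array([np.cos(t)*np.cos(psi),np.cos(t)*np.sin(psi),np.sin(t)]); lf=np.cross(n_,up)
F=np.array([.6701,-.1429,.0629]) # a point of the face
def meas(n,im,D):
    P=cloud(n,D); hsv=cv2.cvtColor(im,cv2.COLOR_RGB2HSV).astype(int)
    ok=(D>0)&(P[...,0]>.6)&(P[...,0]<.76)&(P[...,1]>-.14)&(P[...,1]<0)
    h=(P-F)@n_; A=np.stack([(P-F)@up,(P-F)@lf,h],-1)
    gr=ok&(hsv[...,1]<60)&(abs(h)<.006)&(hsv[...,2]>80); print(n,"face h",np.median(h[gr]))
    m=ok&(h>.029)&(h<.042)&(A[...,0]>-.03)&(A[...,0]<.055); q=A[m]; r=cv2.minAreaRect(q[:,:2].astype(np.float32))
    c=q.mean(0); V=np.linalg.svd(q-c,full_matrices=False)[2][0]; V*=np.sign(V[0]); ang=np.degrees(np.arctan2(V[1],V[0]))
    print(n,"bar",len(q),"rect",r,"mean",c,"ang",ang,"h",np.median(q[:,2]))
    red=ok&((hsv[...,0]<8)|(hsv[...,0]>172))&(hsv[...,1]>130)&(hsv[...,2]>70)
    k,l,st,ce=cv2.connectedComponentsWithStats(red.astype(np.uint8),connectivity=8)
    for i in range(1,k):
        if st[i,4]>3:
            H=np.median(h[l==i]); b=[]
            for v,u in np.argwhere(l==i):
                o,d=ray(n,(u,v)); x=o+d*((F+n_*H-o)@n_)/(d@n_); b.append([(x-F)@up,(x-F)@lf])
            b=np.array(b); C=b.mean(0); W=np.linalg.svd(b-C)[2][0]; W*=np.sign(W[0]); print("  red h",round(H,4),"at",C,"dir",np.degrees(np.arctan2(W[1],W[0])),len(b))
    # dial ring: dark pixels near the face
    dk=(ok&(hsv[...,2]<75)&(abs(h)<.012)).astype(np.uint8); k,l,st,ce=cv2.connectedComponentsWithStats(dk); i=1+np.argmax(st[1:,4]); b=[]
    for v,u in np.argwhere(l==i):
        o,d=ray(n,(u,v)); x=o+d*((F+n_*.003-o)@n_)/(d@n_); b.append([(x-F)@up,(x-F)@lf])
    b=np.array(b,np.float32); print("  ring",len(b),cv2.minEnclosingCircle(b),cv2.minAreaRect(b))
E
python3 - <<'E'
from knob import *
np.set_printoptions(precision=4,suppress=True)
for n in("top","side"):
    for k in "02":
        d=np.load(n+k+".npz"); meas(n,d["im"],d["D"])
print(F,up,lf,n_)
E
```

```text
top face h -0.0014925073739547635
top bar 134 rect ((0.010999128222465515, 0.07182357460260391), (0.01594657264649868, 0.05635526031255722), 63.218223571777344) mean [0.0115 0.0717 0.0339] ang -28.45762490503131 h 0.03386600785771213
  red h 0.0032 at [0.0483 0.0861] dir 17.244235402643472 20
  red h 0.035 at [0.0223 0.065 ] dir -29.907754302852414 20
  ring 490 ((0.01065822783857584, 0.07157351821660995), 0.048595085740089417) ((0.009513301774859428, 0.07101338356733322), (0.09386277943849564, 0.096210777759552), 25.352176666259766)
top face h -0.0015209086924280958
top bar 131 rect ((0.010937578976154327, 0.07147391140460968), (0.014997323043644428, 0.05732971802353859), 60.409908294677734) mean [0.0124 0.0714 0.0339] ang -28.971828422663854 h 0.03385656952855679
  red h 0.0016 at [0.0481 0.0861] dir 20.023501874370954 21
  red h 0.0344 at [0.0221 0.065 ] dir -29.90775430285247 20
  ring 525 ((0.010583342984318733, 0.07183356583118439), 0.04880627617239952) ((0.010114843025803566, 0.07165002077817917), (0.09520493447780609, 0.09536582231521606), 37.830692291259766)
side face h -0.0
[... 469 characters left out ...]
0091976821422577, 0.0940450131893158), 58.3342170715332)
side face h -0.0006312437046979829
side bar 76 rect ((0.011724811047315598, 0.07658612728118896), (0.017540251836180687, 0.05736485496163368), 60.253318786621094) mean [0.0125 0.0757 0.0342] ang -27.376336809789084 h 0.034023237583040725
  red h 0.0363 at [0.0245 0.0666] dir -26.319953371881557 11
  red h 0.0048 at [0.0502 0.0885] dir 17.8456638608581 14
  ring 336 ((0.010829167440533638, 0.075857013463974), 0.05042858049273491) ((0.010792786255478859, 0.07499504089355469), (0.09495609998703003, 0.09684127569198608), 49.817020416259766)
[ 0.6701 -0.1429  0.0629] [ 0.8156 -0.0285  0.5779] [0.0349 0.9994 0.    ] [-0.5775  0.0202  0.8161]
```

Run:
```python
from knob import *
from scipy.spatial.transform import Rotation as R
np.set_printoptions(precision=2,suppress=True)
o=readout.get_obs(); R0=R.from_euler("xyz",o["tcp_rot"],degrees=True); th=np.radians(-29)
for s in(1,-1):
    x=s*(np.cos(th)*up+np.sin(th)*lf); z=-n_; M=np.c_[x,np.cross(z,x),z]; rv=(R.from_matrix(M)*R0.inv()).as_rotvec(degrees=True); print(s,rv,np.linalg.norm(rv))
for h in(.09,.013): print(h,(F+.0113*up+.0739*lf+h*n_-o["ee_pos"])*1e3)
print("n",n_,o["q"])
for a in(10,20,30,40,50): print(a,n_*a)
```

```text
1 [  33.26  -23.53 -123.56] 130.1049035873233
-1 [-15.4  -36.29  52.6 ] 65.73180618810277
0.09 [ 216.01  167.52 -110.16]
0.013 [ 260.47  165.97 -173.01]
n [-0.58  0.02  0.82] [-28.2   -0.57   6.64 101.24  -2.32  56.31]
10 [-5.78  0.2   8.16]
20 [-11.55   0.4   16.32]
30 [-17.33   0.61  24.48]
40 [-23.1    0.81  32.65]
50 [-28.88   1.01  40.81]
```

```bash
python3 -m jog '[{"rotation":[-1.5,-3.6,5.3],"translation":[20,17,0],"grip":40},{"rotation":[-3.1,-7.3,10.5],"translation":[45,35,0],"grip":40},{"rotation":[-4.6,-10.9,15.8],"translation":[70,53,0],"grip":40},{"rotation":[-6.2,-14.5,21],"translation":[95,72,0],"grip":40},{"rotation":[-7.7,-18.1,26.3],"translation":[120,92,-10],"grip":40},{"rotation":[-9.2,-21.8,31.6],"translation":[145,112,-25],"grip":40},{"rotation":[-10.8,-25.4,36.8],"translation":[168,130,-45],"grip":40},{"rotation":[-12.3,-29,42.1],"translation":[188,146,-68],"grip":40},{"rotation":[-13.9,-32.7,47.3],"translation":[204,158,-90],"grip":40},{"rotation":[-15.4,-36.3,52.6],"translation":[216,167.5,-110],"grip":40},{"rotation":[-15.4,-36.3,52.6],"translation":[216,167.5,-110],"grip":40},{"rotation":[-15.4,-36.3,52.6],"translation":[216,167.5,-110],"grip":40},{"rotation":[-15.4,-36.3,52.6],"translation":[216,167.5,-110],"grip":40}]'
python3 - <<'E'
from knob import *
np.set_printoptions(precision=4,suppress=True)
im,D=snap("top"); im2,D2=snap("side")
o=readout.get_obs(); print(o["q"], (F+.0113*up+.0739*lf+.013*n_-o["ee_pos"])*1e3)
cv2.imwrite("pics/knob1.png",np.hstack([cv2.resize(a[:,:,::-1],(400,400),interpolation=cv2.INTER_CUBIC) for a in(im[100:230,330:460],im2[120:250,270:400])]))
E
```

```text
time: 19.85
ee_pos: [0.6307, -0.0684, 0.1461]
tcp_rot: [160.9, 30.4, 143.6]
wrist_force: [-0.2, 1.0, 0.8]
opening: 0.0398
grasp_force: 0.0
[ -7.6386 -18.0093 -29.0315  43.6455   3.2358  24.5145] [ 43.6201  -0.7408 -65.8657]
```

View pics/knob1.png

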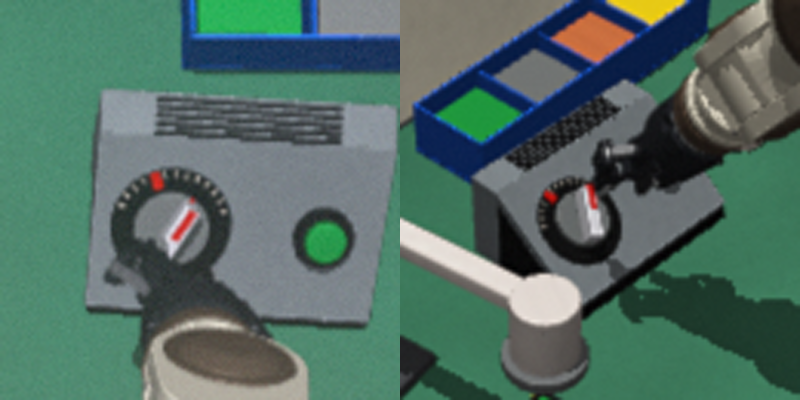

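The gripper is above the knob, with the bar lined up between the fingers (left view, bar at (183,225), red mark at (157,182)). I'll go in and close.

```bash
python3 -m jog '[{"rotation":[0,0,0],"translation":[12,0,-17],"grip":40},{"rotation":[0,0,0],"translation":[24,-0.5,-34],"grip":40},{"rotation":[0,0,0],"translation":[34,-0.8,-48],"grip":40},{"rotation":[0,0,0],"translation":[40,-1,-57],"grip":40},{"rotation":[0,0,0],"translation":[42.8,-1,-61.6],"grip":40},{"rotation":[0,0,0],"translation":[42.8,-1,-61.6],"grip":40},{"rotation":[0,0,0],"translation":[42.8,-1,-61.6],"grip":25},{"rotation":[0,0,0],"translation":[42.8,-1,-61.6],"grip":20},{"rotation":[0,0,0],"translation":[42.8,-1,-61.6],"grip":10},{"rotation":[0,0,0],"translation":[42.8,-1,-61.6],"grip":10},{"rotation":[0,0,0],"translation":[42.8,-1,-61.6],"grip":10},{"rotation":[0,0,0],"translation":[42.8,-1,-61.6],"grip":10}]' 25
python3 -c "
from h import *
o=readout.get_obs();print(o['torque'],o['q'])"
```

```text
time: 21.15
ee_pos: [0.6718, -0.0707, 0.0824]
tcp_rot: [161.1, 30.4, 143.7]
wrist_force: [-9.7, -7.2, 5.3]
opening: 0.0141
grasp_force: 26.0
[-1.25745445  1.61381644 -0.93632932] [ -7.18283953  -9.94629049 -29.65511117  35.07484961   2.7848094
  24.87718436]
```

```bash
python3 -m jog '[{"rotation":[0,0,0],"translation":[-0.6,-1.2,0.8],"grip":10},{"rotation":[-2.9,0.1,4.1],"translation":[-0.6,-1.2,0.8],"grip":10},{"rotation":[-5.8,0.2,8.2],"translation":[-0.6,-1.2,0.8],"grip":10},{"rotation":[-8.7,0.3,12.2],"translation":[-0.6,-1.2,0.8],"grip":10},{"rotation":[-11.6,0.4,16.3],"translation":[-0.6,-1.2,0.8],"grip":10},{"rotation":[-14.4,0.5,20.4],"translation":[-0.6,-1.2,0.8],"grip":10},{"rotation":[-17.3,0.6,24.5],"translation":[-0.6,-1.2,0.8],"grip":10},{"rotation":[-20.2,0.7,28.6],"translation":[-0.6,-1.2,0.8],"grip":10},{"rotation":[-23.1,0.8,32.6],"translation":[-0.6,-1.2,0.8],"grip":10},{"rotation":[-26,0.9,36.7],"translation":[-0.6,-1.2,0.8],"grip":10},{"rotation":[-28,1,39.6],"translation":[-0.6,-1.2,0.8],"grip":10},{"rotation":[-28,1,39.6],"translation":[-0.6,-1.2,0.8],"grip":10},{"rotation":[-28,1,39.6],"translation":[-0.6,-1.2,0.8],"grip":10}]'
python3 - <<'E'
from knob import *
from scipy.spatial.transform import Rotation as R
o=readout.get_obs();print(o['torque'],o['q'])
M=R.from_euler("xyz",o["tcp_rot"],degrees=True).as_matrix(); x=-M[:,0]; print("bar angle",np.degrees(np.arctan2(x@lf,x@up)))
E
```

```text
time: 22.45
ee_pos: [0.6717, -0.0705, 0.0824]
tcp_rot: [-166.8, 33.0, -158.7]
wrist_force: [-0.9, -3.5, -2.3]
opening: 0.0141
grasp_force: 26.8
[-0.63885902  0.98416722 -0.42264151] [ -7.27006508  -9.91722265 -29.59682536  35.17088278   3.03451274
 -23.65552013]
bar angle 19.348460322363177
```

```bash
python3 -m jog '[{"rotation":[0,0,0],"translation":[0,0,0],"grip":40},{"rotation":[0,0,0],"translation":[0,0,0],"grip":40},{"rotation":[0,0,0],"translation":[0,0,0],"grip":40},{"rotation":[0,0,0],"translation":[-6,0,8],"grip":40},{"rotation":[0,0,0],"translation":[-18,0.5,25],"grip":40},{"rotation":[0,0,0],"translation":[-36,1,50],"grip":40},{"rotation":[0,0,0],"translation":[-64,1,75],"grip":40},{"rotation":[0,0,0],"translation":[-95,1,90],"grip":40},{"rotation":[0,0,0],"translation":[-120,1,95],"grip":40},{"rotation":[0,0,0],"translation":[-120,1,95],"grip":40},{"rotation":[0,0,0],"translation":[-120,1,95],"grip":40}]'
python3 - <<'E'
from knob import *
np.set_printoptions(precision=4,suppress=True)
ims=[]
for n in("top","side"):
    im,D=snap(n); np.savez(n+"3.npz",im=im,D=D); ims.append(im)
    try: meas(n,im,D)
    except Exception as e: print(e)
    # rectify at bar-top height (h=.0345) and at mark height (.003)
    for hh in(.0345,.002):
        w=h=100*4; s=.00025; jj,ii=np.meshgrid(np.arange(w),np.arange(h)); C0=F+.0113*up+.0739*lf+hh*n_
        W=C0+np.multiply.outer((h/2-ii)*s,up)+np.multiply.outer((w/2-jj)*s,lf); f,cx,cy,T=K(n); C=(W-T[:3,3])@T[:3,:3]
        ims.append(cv2.remap(im,(f*C[...,0]/C[...,2]+cx).astype(np.float32),(f*C[...,1]/C[...,2]+cy).astype(np.float32),cv2.INTER_CUBIC))
a=[cv2.resize(x[:,:,::-1],(300,300)) for x in ims[1:3]+ims[4:]] if ims[1].shape==(400,400,3) else None
rect=[x for x in ims if x.shape[:2]==(400,400)]; rect=[cv2.resize(x[:,:,::-1],(300,300)) for x in rect]
cv2.imwrite("pics/knob2.png",np.vstack([np.hstack(rect[:2]),np.hstack(rect[2:])]))
E
```

```text
time: 23.55
ee_pos: [0.552, -0.0691, 0.1788]
tcp_rot: [-166.7, 33.1, -158.6]
wrist_force: [1.2, 0.3, -0.2]
opening: 0.0402
grasp_force: 0.0
top face h -0.0015557927289254142
top bar 133 rect ((0.010998494923114777, 0.07151767611503601), (0.056829214096069336, 0.014783484861254692), 19.746843338012695) mean [0.012  0.0719 0.034 ] ang 19.555489673343146 h 0.03386598253197359
  red h 0.0034 at [0.0486 0.0863] dir 20.02350187437091 21
  red h 0.0356 at [0.023  0.0766] dir 21.10684015575338 19
  ring 520 ((0.009767829440534115, 0.07144694030284882), 0.049257636070251465) ((0.010114843025803566, 0.07165002077817917), (0.09520493447780609, 0.09536582231521606), 37.830692291259766)
side face h -0.0006020213761035929
side bar 73 rect ((0.012089169584214687, 0.07606062293052673), (0.05679639056324959, 0.022110041230916977), 21.26978302001953) mean [0.0114 0.0755 0.0341] ang 19.415354719807528 h 0.03398536776875443
  red h 0.001 at [0.0504 0.0861] dir 17.845663860857695 14
  red h 0.0351 at [0.0268 0.0787] dir 19.705188698638697 13
  ring 349 ((0.008921436034142971, 0.07551275938749313), 0.052170466631650925) ((0.011618634685873985, 0.07564879953861237), (0.10091976821422577, 0.0940450131893158), 58.3342170715332)
```

View pics/knob2.png

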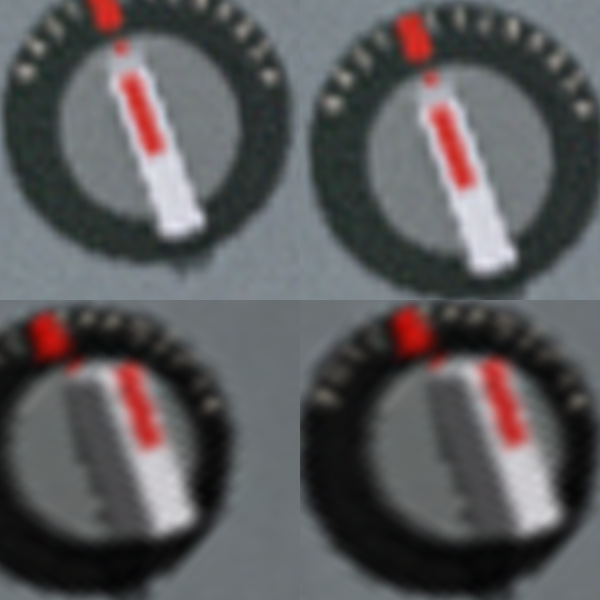

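The pointer's red line and dot (430,79) now point at the red mark (414,37) in the top view, both at about 20.5° from upslope, so the knob is set and released. Next is the button, with fingers shut.

```bash
python3 -m jog '[{"rotation":[0,0,0],"translation":[10,-30,0],"grip":0},{"rotation":[0,0,0],"translation":[25,-65,-5],"grip":0},{"rotation":[0,0,0],"translation":[45,-100,-20],"grip":0},{"rotation":[0,0,0],"translation":[68,-121,-40],"grip":0},{"rotation":[0,0,0],"translation":[88.5,-123,-61],"grip":0},{"rotation":[0,0,0],"translation":[88.5,-123,-61],"grip":0},{"rotation":[0,0,0],"translation":[100,-123.5,-77],"grip":0},{"rotation":[0,0,0],"translation":[106,-124,-85.5],"grip":0},{"rotation":[0,0,0],"translation":[109,-124,-90],"grip":0},{"rotation":[0,0,0],"translation":[109,-124,-90],"grip":0}]'
python3 - <<'E'
from knob import *
p=np.array([.6637,-.193,.085]); o=readout.get_obs(); d=o["ee_pos"]-p; print("rel: up %.1f lf %.1f h %.1f mm"%tuple(1e3*np.array([d@up,d@lf,d@n_])), "F.n",o["wrist_force"]@n_)
im,D=snap("top"); im2,D2=snap("side")
cv2.imwrite("pics/btn.png",np.hstack([cv2.resize(a[:,:,::-1],(400,400),interpolation=cv2.INTER_CUBIC) for a in(im[120:220,380:480],im2[120:220,310:410])]))
E
```

```text
time: 24.65
ee_pos: [0.6608, -0.1927, 0.0867]
tcp_rot: [-166.8, 33.0, -158.6]
wrist_force: [-1.6, -0.5, -0.1]
opening: -0.0002
grasp_force: 0.0
rel: up -1.4 lf 0.2 h 3.1 mm F.n 0.8432163863873093
```

View pics/btn.png

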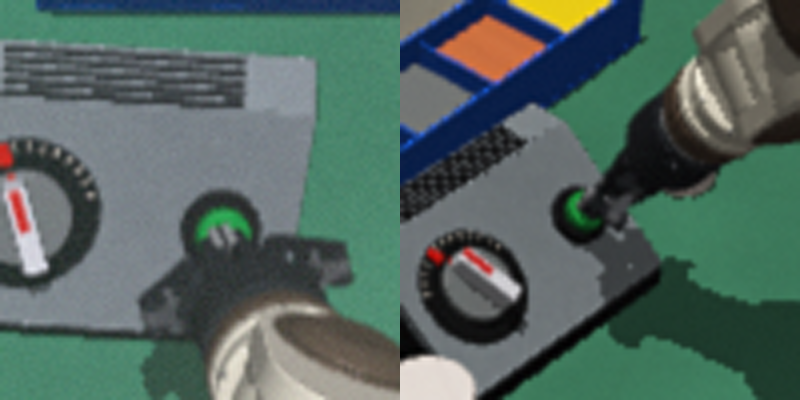

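The fingertips sit over the green button at (222,235). I'll press along its axis.

```bash
python3 -m jog '[{"rotation":[0,0,0],"translation":[1.7,0,-2.4],"grip":0},{"rotation":[0,0,0],"translation":[2.9,0,-4],"grip":0},{"rotation":[0,0,0],"translation":[4,0,-5.7],"grip":0},{"rotation":[0,0,0],"translation":[5.2,0,-7.3],"grip":0},{"rotation":[0,0,0],"translation":[5.2,0,-7.3],"grip":0},{"rotation":[0,0,0],"translation":[5.2,0,-7.3],"grip":0}]'
```

```text
time: 25.35
ee_pos: [0.6667, -0.1934, 0.0812]
tcp_rot: [-166.7, 33.1, -158.5]
wrist_force: [-3.2, -0.6, 4.9]
opening: -0.0002
grasp_force: 3.4
```

```bash
python3 -m jog '[{"rotation":[0,0,0],"translation":[0.6,0,-0.8],"grip":0},{"rotation":[0,0,0],"translation":[1.2,0,-1.6],"grip":0},{"rotation":[0,0,0],"translation":[1.7,0,-2.4],"grip":0},{"rotation":[0,0,0],"translation":[1.7,0,-2.4],"grip":0},{"rotation":[0,0,0],"translation":[1.7,0,-2.4],"grip":0}]'
```

```text
time: 25.85
ee_pos: [0.6673, -0.1935, 0.0808]
tcp_rot: [-166.7, 33.1, -158.6]
wrist_force: [-35.4, 4.0, 30.7]
opening: -0.0
grasp_force: 22.7
```

The button is bottomed (force rose sharply, no more travel). I'll back off and check everything.

```bash
python3 -m jog '[{"rotation":[0,0,0],"translation":[-2,0,3],"grip":0},{"rotation":[0,0,0],"translation":[-8,0,11],"grip":0},{"rotation":[0,0,0],"translation":[-23,0,32],"grip":0},{"rotation":[0,0,0],"translation":[-50,0,65],"grip":0},{"rotation":[0,0,0],"translation":[-90,-10,100],"grip":0},{"rotation":[0,0,0],"translation":[-130,-20,120],"grip":0},{"rotation":[0,0,0],"translation":[-170,-40,130],"grip":0},{"rotation":[0,0,0],"translation":[-200,-50,130],"grip":0},{"rotation":[0,0,0],"translation":[-200,-50,130],"grip":0},{"rotation":[0,0,0],"translation":[-200,-50,130],"grip":0}]'
python3 - <<'E'
from knob import *; from car import pts,icp
np.set_printoptions(precision=4,suppress=True)
for n in("top","side"):
    im,D=snap(n,"fin_%s.png"%n); q=pts(n,im,D,(.42,.6,.07,.26)); print(n,icp(n,q,(.5145,.1676,7.3))[:3]); meas(n,im,D)
    P=cloud(n,D); m=(D>0)&(P[...,2]>.115)&(P[...,2]<.135)&(P[...,0]>.42)&(P[...,0]<.57)&(P[...,1]>.32)&(P[...,1]<.46); print("can",m.sum(),P[m].mean(0))
E
```

```text
time: 26.85
ee_pos: [0.4675, -0.2435, 0.2078]
tcp_rot: [-166.8, 33.0, -158.7]
wrist_force: [0.3, 0.1, -0.6]
opening: 0.0002
grasp_force: 0.0
top (array([0.5171, 0.1677]), np.float64(8.65764102177118), np.float64(1.1784285093268794e-05))
top face h -0.0014809271872177417
top bar 128 rect ((0.011379385367035866, 0.07180849462747574), (0.05789687857031822, 0.014473311603069305), 20.02153778076172) mean [0.0122 0.0718 0.0339] ang 19.582639831719945 h 0.03381187416002372
  red h 0.0014 at [0.0482 0.086 ] dir 17.197039744887302 22
  red h 0.0334 at [0.0222 0.0764] dir 21.106840155753304 19
  ring 510 ((0.010097784921526909, 0.07174123823642731), 0.0489649660885334) ((0.010055912658572197, 0.07170860469341278), (0.0951857715845108, 0.09531953930854797), 37.2074089050293)
can 361 [0.4935 0.3835 0.1233]
side (array([0.5179, 0.1687]), np.float64(7.468875122742261), np.float64(0.0002740881112158205))
side face h -0.0006845142631153218
side bar 74 rect ((0.01211690902709961, 0.07528016716241837), (0.05524074286222458, 0.015779513865709305), 16.597206115722656) mean [0.0115 0.0756 0.0341] ang 18.757716835266837 h 0.0341024155646901
  red h 0.0025 at [0.0504 0.087 ] dir 17.84566386085948 14
  red h 0.0358 at [0.0268 0.0792] dir 19.705188698638576 13
  ring 345 ((0.008277528919279575, 0.07627853006124496), 0.05186811834573746) ((0.011773034930229187, 0.07589913159608841), (0.10033154487609863, 0.0940450131893158), 58.33422088623047)
can 287 [0.4919 0.3889 0.1245]
```

View pics/fin_top.png

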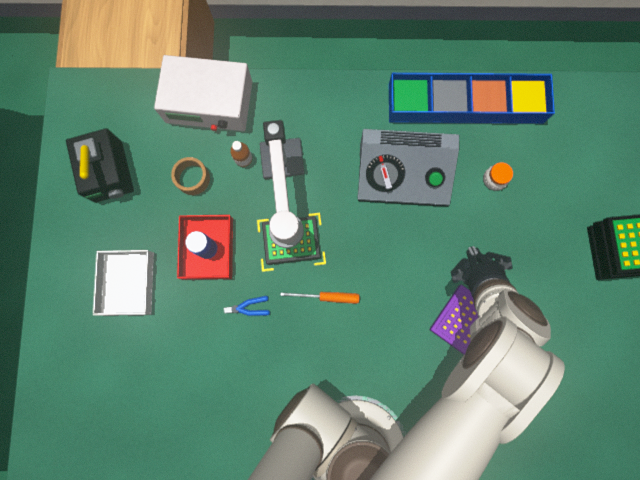

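The final view shows the can upright in the red tray (200,245), the carrier within the marks (290,242), the pointer on the mark (383,165) and the bystanders unmoved. Handing in.

```bash
python3 -c "
from workcell import bot
print(bot.job_done())"
```

```text
the job is handed in; nothing more can be done
None
```

The job is handed in: the can is upright in the red tray, the carrier is inside the yellow marks (about 2.5 mm off centre and 1° off square), the knob is within about 1.5° of the red mark, and the capture button was pressed until it bottomed at about 45 N on the fingertips, with everything else left in place.

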